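# Clamp the freshly glued puzzle piece

### The arm

A 6-joint arm with a two-finger parallel gripper is mounted at the origin on the work surface. World frame = base frame: x ahead of the robot, y to its left, z up, the work surface at z = 0. Lengths are in m, angles in rad, forces in N, time in s.
With the tool pointing down it reaches from about 0.325 to 0.775 m from the base axis. Payload 5.5 kg.
Tool frame: the origin (TCP) lies midway between the tips of the shut fingers; the grasp point (between the pads) lies 19 mm behind it; x points along the fingers, y is the direction in which the jaws open and shut, and the axes are right-handed (so a half turn about x gives the same grasp; the last joint's range is limited). The gripper opens to 85 mm and grips with 20 to 120 N. Pads are 22 mm wide; open, the fingers measure 114 mm over their backs; the gripper's body (76 mm by 85 mm) begins 54 mm behind the grasp point. The pads swing forward as they close: fully open they stand 13 mm farther back than shut.
Start: joints at [-1.31, 0.091, 1.231, -0, 1.82, -0.057], TCP at [0.187, -0.57, 0.231] pointing down, gripper open.
Joint ranges: [-2.87, 2.87], [-0.86, 2.18], [0.17, 2.46], [-1.51, 4.65], [0.06, 2.69], [-2.65, 2.65]. Speed limits (rad/s): [2.57, 2.57, 3.01, 3.14, 3.14, 3.14].

### API

Orientations are given as a unit quaternion [x, y, z, w].
In Python, from workcell import telemetry, cams, close_job gives the robot as it stands. The module is installed in compiled form; this text tells all that it offers.
- The arm moves only by the tool drive_tool, never from a script. Its argument "steps" is a list of rows, each a list of 4 numbers: the shift along the tool's x, y, z in cm, then the turn about the tool's x in rad. In form: [[x, y, z, twist], ...]. A call has 1 to 20 rows; each row shifts and turns the pose as measured when the row begins, along the tool's axes as they then stand; what a row does not reach is not made up. A row lasts 1/8 s, in which the tool goes at most 62.5 mm and 10.7 degrees, less where a joint would pass 70% of its speed; a pose out of reach is approached as far as the arm can. A call with a gripper value outside its range is refused whole. "grip" is the finger opening in cm, from 0 to 8.54, set as the call begins (left out, the last holds). The fingers move at their own pace and stop on an object; "squeeze" is the grip in N (left out, the last holds). Time passes only in rows, so rows that do not move let the fingers close. It gives the time, the measured TCP pose, the force and the opening at its end, in the units of the state.
- telemetry.read_state(): the state, without advancing time (a new reading comes with each control period).
- cams.camera(name): name is "scene" or "top"; returns a dict with "img" (384x512x3 uint8, red, green, blue), "mtx" (3x3 intrinsics, pixels), "camera_from_world" (4x4, takes a point from world to camera coordinates). Camera axes: x right, y down, z forward; pixel columns grow to the right and rows downward; lengths in m; the calibration is good to about 2 mm. A picture is of the moment at which its call begins. There is no depth.
- close_job(): hands the job in, once; it reports no verdict.
The state is a dict: "time": time; "joint_pos": joint angles; "joint_vel": joint speeds; "joint_torque": joint torques, N m; "tool_pos": TCP position; "tcp_rot": TCP orientation; "force": force on the tool from outside, world axes, zero at the start; "moment": the same for the moment, N m; "opening": opening from 0.0 (shut) to 1.0 (fully open).
Only numpy, scipy, OpenCV 4.12 (cv2) and the standard library are available. Lean on these libraries where they do the work, as an engineer would, in place of code of your own. Each camera call takes 0.05 s, during which the arm holds its last target.

### The job

Stand the glued two-tone wooden puzzle piece on the pine bed of the one-hand bar clamp, between the jaws and with its glue line square across the bar, and let go of it. Then squeeze the green trigger again and again until the sliding jaw grips the piece firmly against the fixed jaw (about 10 N, never more than 25 N, or the fresh joint is crushed), and let go. Move the sliding jaw by the trigger alone, not by pushing it, and leave the other things on the table where they are.

Things in the scene. Friction and masses are not known exactly. Their poses are not given: they have to be found in the camera images.
- piece_mid (a point): Centre (23 mm over the underside) of the loose glued puzzle piece: wooden block 40 mm (x) by 56 mm (y) by 46 mm tall (z), 60 to 120 g, -x half light, +x half dark wood; the glue line is the plane x = 0. A notch 20 mm wide (y), 12 mm deep runs along x through its top. Starts upright on the table; best grasped by its end faces, 56 mm apart in y. Either way round fits the clamp
- piece: The same puzzle piece; origin at the centre of its underside, same axes
- clamp: Fixed one-hand bar clamp on a pine board (270 x 100 mm). Origin on the table below the fixed jaw's face; x runs along the bar to the sliding jaw, z up. Fixed jaw: x = -14 to 0 mm, 44 mm wide, z = 54 to 94 mm; its rubber pad is screw-set 0 to 5 mm proud of x = 0 (varies, not measured). Handle: upright dark wood x = -122 to -96 mm, 24 mm wide, top z = 150 mm; the green trigger stands before it
- bed (a point): Point on the bed at x = 30 mm, y = 0, z = 54 mm of the clamp, between the jaws; axes as the clamp. The bed is the flat top of two pine strips (x = 5 to 110 mm, 44 mm wide over both) on which the piece stands upright, its own x along the clamp's x (either sense). The sliding jaw then pushes it home against the fixed jaw's pad: its centre ends at x = 20 to 25 mm
- jaw: The sliding jaw and its bar. Steel plate 44 mm wide, z = 56 to 92 mm in the clamp's frame, with a sprung rubber face (8 N per mm, 5 mm travel) that looks back at the fixed jaw. The origin is not on the jaw: the rubber face lies 95 mm from this origin along the clamp's +x
- bar (a joint): Travel of bar and sliding jaw towards the fixed jaw, m. The distance from the sliding jaw's face to the clamp's x = 0 is 95 mm minus this (starts 73 to 95 mm). The bar has about 11 N of friction and stays where it is left; after the trigger is let go, up to about 9 N of grip is kept. Once the piece is home between both jaws the grip rises 8 N per further mm
- trigger_face (a point): Middle of the trigger's front face, which looks at the fixed jaw and is pushed towards the handle (released: x = -62 mm, z = 122 mm in the clamp's frame); axes as the clamp. The trigger is an upright blade 12 mm thick, 24 mm wide, top at z = 143 mm; fingers reach trigger and handle from above
- trigger (a joint): Travel of the trigger towards the fixed handle, m: 0 released, 0.0165 at its end stop; a spring (2.4 to 3.7 N) returns it. Over trigger and handle: 60 mm released, 43.5 mm squeezed. A pawl takes the bar along 1:1 after up to 7 mm lost motion (teeth 7 mm apart). Takes about 15 N while the jaw runs free; the push beyond 14 N becomes grip on the piece (24 N on the trigger: 10 N)
- grip_mid (a point): Fixed point of the clamp at x = -100 mm, y = 0, z = 122 mm, about half-way between the handle's rear face and the front face of the fully squeezed trigger; axes as the clamp. With fingers centred here and closing along x, the front finger works the trigger alone and the other meets the handle late in the squeeze; opened to 80 mm or more they free the trigger fully
- tin_lid1: Bottom one of a stack of three round tin lids, 90 mm across, 12 mm thick each; leave alone
- tin_lid2: Middle lid of the stack; leave alone
- tin_lid3: Top lid of the stack; leave alone
- saucer: White porcelain saucer, 140 mm across; leave alone
- magnifier: Brass pocket magnifier, 60 mm round with a flat handle 85 mm long; leave alone
- glue_jar: White glue jar with yellow cap, 56 mm across, 85 mm tall; leave alone
- mug: Blue mug, 80 mm across, 90 mm tall; leave alone
Mind the look-alikes: they are no part of the job. There is more than one size of the piece; the job needs the larger.

How it is judged:
By the outcome, as a careful person would: the job done as asked, in the order asked, and still so for the second after the job is handed in, with the robot touching nothing.
It also fails if it takes over 64 s, if anything falls off the work surface, if the arm or the gripper's body presses on something with over 40 N, if the wrist force passes 120 N, or if a joint passes its speed limit or range.

## Working session

There is one attempt and no reset: what is moved stays moved. The work goes in short steps, Python scripts to look and compute and a tool call to move; the robot and the scene stay as the last step left them, time stands still between calls to the robot, and variables do not carry over. Pictures are saved under pics/ and viewed, and the job is handed in when it is done.

Besides the shell and the picture viewer there is one more tool, called after "Call:" as name([rows], argument=value, ...), one row to a line, values as JSON. drive_tool: Moves the arm, as the interface text tells. Its arguments: {"type":"object","properties":{"steps":{"type":"array"},"grip":{"type":"number"},"squeeze":{"type":"number"}},"required":["steps"]}

```bash
mkdir -p pics
python3 - <<'E'
from workcell import telemetry, cams
import cv2,json,numpy as np
for n in ("scene","top"):
    c=cams.camera(n); cv2.imwrite(f"pics/{n}0.png",cv2.resize(c["img"][:,:,::-1],(800,600),interpolation=cv2.INTER_CUBIC))
    np.savez(f"{n}0.npz",**c)
    print(n,c["mtx"].tolist(),np.round(c["camera_from_world"],3).tolist())
print(telemetry.read_state())
E
```

```text
scene [[433.75815237462257, 0.0, 262.0074211178051], [0.0, 433.75815237462257, 187.73837094491364], [0.0, 0.0, 1.0]] [[-0.546, 0.837, -0.021, 0.344], [0.53, 0.327, -0.782, -0.252], [-0.648, -0.438, -0.623, 2.023], [0.0, 0.0, 0.0, 1.0]]
top [[404.3679967166492, 0.0, 260.45401341095464], [0.0, 404.3679967166492, 192.57451574683384], [0.0, 0.0, 1.0]] [[-0.007, -1.0, -0.003, 0.022], [-0.991, 0.007, -0.131, 0.614], [0.131, 0.002, -0.991, 1.183], [0.0, 0.0, 0.0, 1.0]]
{'time': 0.1, 'joint_pos': array([-1.30968380e+00,  9.18137934e-02,  1.23179546e+00,  1.72836262e-06,
        1.81979972e+00, -5.66969742e-02]), 'joint_vel': array([ 0.00153293, -0.00225332, -0.00330001, -0.00045026,  0.00062897,
        0.00050617]), 'joint_torque': array([ 4.47566737e-03, -4.60217142e+01, -4.19218934e+01,  1.61635617e-04,
        1.05183315e-02, -1.46339670e-05]), 'tool_pos': array([ 0.18742548, -0.56970239,  0.23022891]), 'tcp_rot': array([-0.69813283, -0.11252933,  0.69826269, -0.11125158]), 'force': array([-0.54576242, -0.44651437, -0.44085872]), 'moment': array([ 0.01107904, -0.01522749,  0.01952472]), 'opening': 0.9975621956171945}
```

View pics/scene0.png

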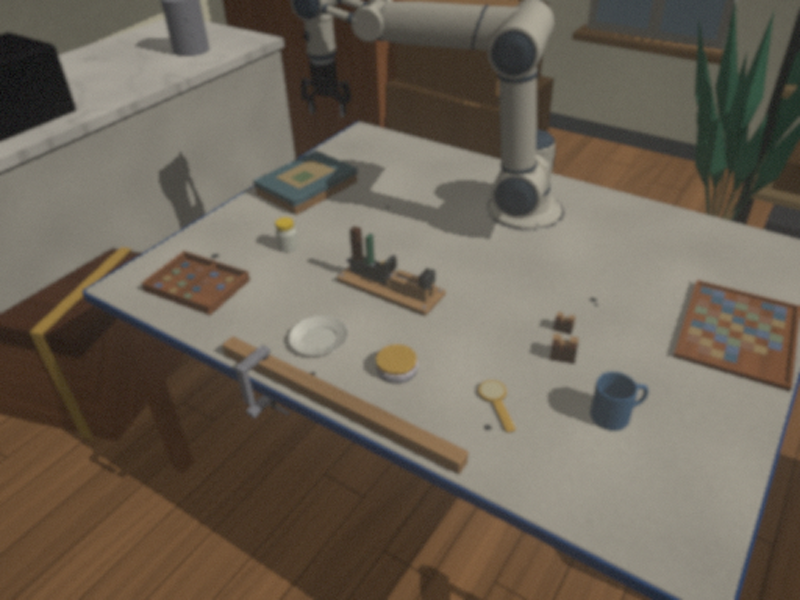

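View pics/top0.png

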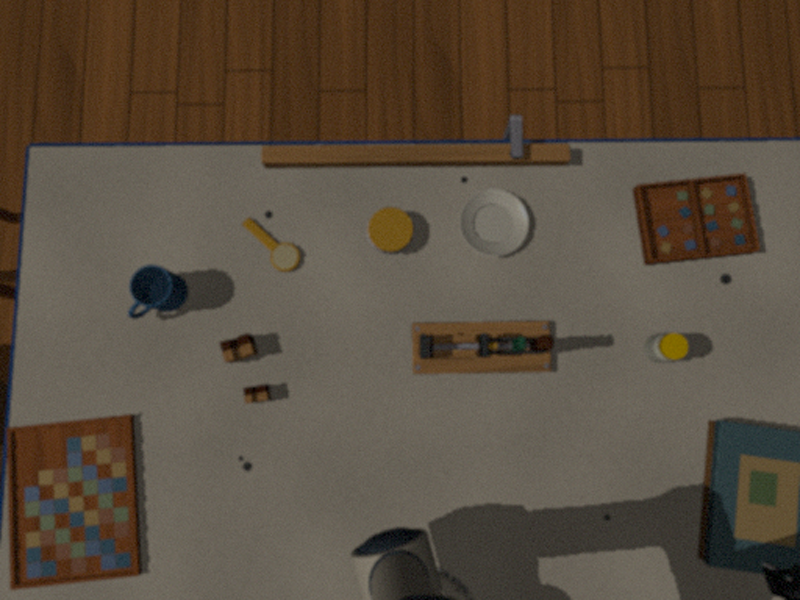

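The top view shows the larger piece at about (239,348) and the smaller decoy at (258,394). The clamp board spans (413..554, 320..374), with the sliding jaw on the left (+y) side and the handle on the right. I'll zoom in for accuracy.

```bash
cat > h.py <<'E'
import numpy as np,cv2
def ray(c,uv,z):
    K=c["mtx"];T=c["camera_from_world"];R=T[:3,:3];t=T[:3,3]
    d=R.T@np.linalg.inv(K)@np.array([uv[0],uv[1],1.]);o=-R.T@t
    return o+d*(z-o[2])/d[2]
def proj(c,p):
    T=c["camera_from_world"];q=T[:3,:3]@np.asarray(p,float)+T[:3,3];q=c["mtx"]@q;return q[:2]/q[2]
def crop(c,x0,y0,x1,y1,s,name,pts=()):
    im=cv2.resize(c["img"][y0:y1,x0:x1,::-1],None,fx=s,fy=s,interpolation=cv2.INTER_CUBIC)
    im=cv2.convertScaleAbs(im,alpha=1.5)
    for p in pts:
        u=(proj(c,p)-[x0-.5,y0-.5])*s; cv2.circle(im,tuple(int(round(a)) for a in u),2,(0,0,255),-1)
    cv2.imwrite(name,im)
E
python3 - <<'E'
from h import *
t=dict(np.load("top0.npz"));s=dict(np.load("scene0.npz"))
crop(t,130,200,190,264,9,"pics/tp.png")
crop(t,258,198,362,246,7,"pics/tc.png")
crop(s,345,190,385,240,12,"pics/sp.png")
crop(s,205,140,295,205,8,"pics/sc.png")
E
```

```text
(no output)
```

View pics/tp.png

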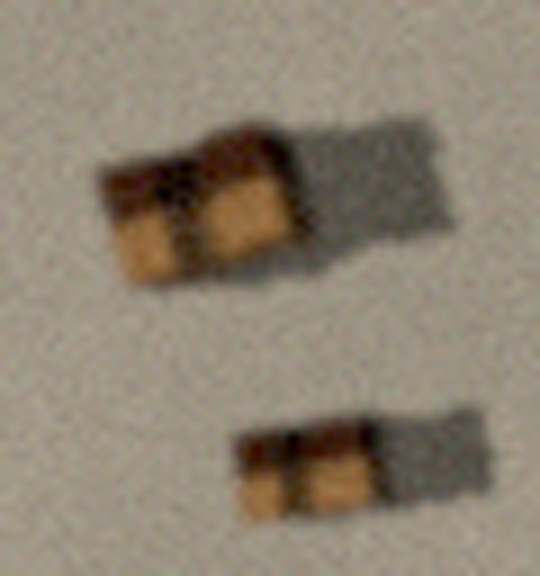

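View pics/tc.png

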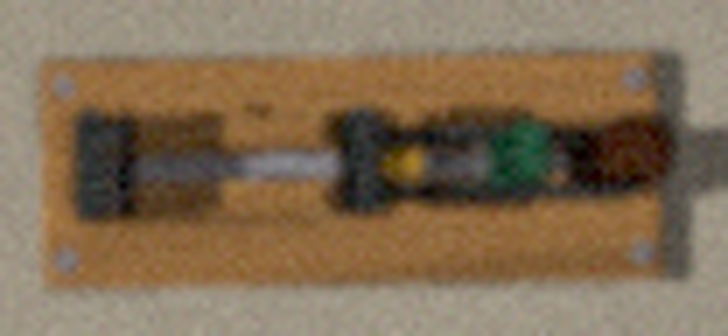

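View pics/sp.png

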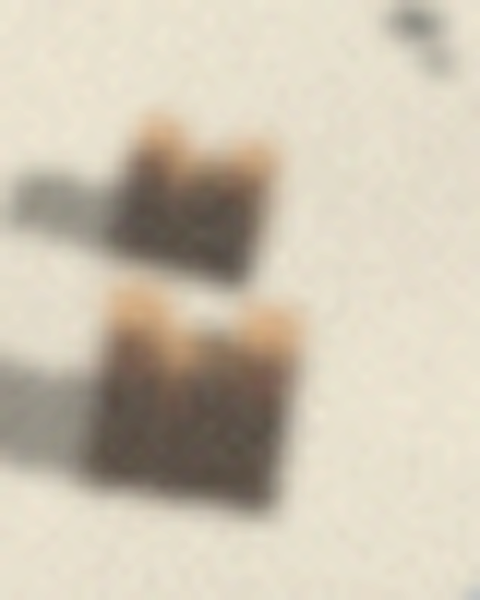

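View pics/sc.png

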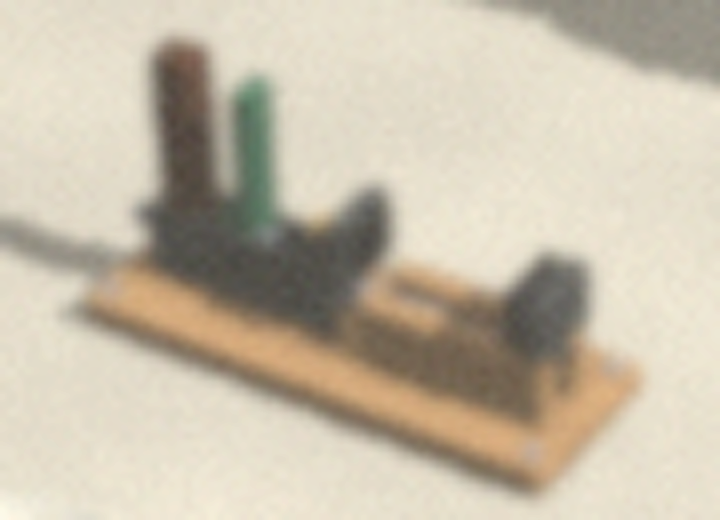

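```bash
cat > fit.py <<'E'
from h import *
from scipy.optimize import minimize,least_squares
def piecefit(t,s,x0,winT,winS,zb=0.0):
    tot=[]
    for c,w in ((t,winT),(s,winS)):
        a,b,cc,d=w; im=c["img"][b:d,a:cc].astype(float)
        f=8
        sat=(im[...,0]-im[...,2])/(im.max(2)+1)
        tot.append((c,w,sat,f))
    dims=np.array([[i*.02,j*.028,k*.046] for i in(-1,1) for j in(-1,1) for k in(0,1)])
    def cost(p,ret=False):
        x,y,th=p;R=np.array([[np.cos(th),-np.sin(th),0],[np.sin(th),np.cos(th),0],[0,0,1]])
        P=dims@R.T+[x,y,zb];e=0
        for c,w,sat,f in tot:
            uv=np.array([proj(c,q) for q in P])-[w[0]-.5,w[1]-.5]
            hull=cv2.convexHull((uv*f*16).astype(np.int32))
            m=np.zeros((sat.shape[0]*f,sat.shape[1]*f),np.uint8)
            cv2.fillConvexPoly(m,hull,255,shift=4)
            m=cv2.resize(m,None,fx=1/f,fy=1/f,interpolation=cv2.INTER_AREA)/255.
            m=cv2.GaussianBlur(m,(0,0),.8)
            A=np.stack([m.ravel(),np.ones(m.size)],1)
            k,res,_,_=np.linalg.lstsq(A,sat.ravel(),rcond=None)
            e+=res[0]/((sat-sat.mean())**2).sum()
        return e
    best=min((minimize(cost,[x0[0],x0[1],th],method="Nelder-Mead",options=dict(initial_simplex=[[x0[0],x0[1],th],[x0[0]+.01,x0[1],th],[x0[0],x0[1]+.01,th],[x0[0],x0[1],th+.15]])) for th in x0[2]),key=lambda r:r.fun)
    return best
E
python3 - <<'E'
from fit import *
t=dict(np.load("top0.npz"));s=dict(np.load("scene0.npz"))
g=ray(t,(130+200/9-.5,200+205/9-.5),.046);print("piece guess",g)
b=piecefit(t,s,(g[0],g[1],(0.,.3,-.3)),(136,210,180,237),(348,211,374,236))
print(b.x,b.fun)
x,y,th=b.x
R=np.array([[np.cos(th),-np.sin(th)],[np.sin(th),np.cos(th)]])
pts=[np.r_[R@[i*.02,j*.028]+[x,y],k] for i in(-1,0,1) for j in(-1,1) for k in(0,.046)]
crop(t,130,200,190,264,9,"pics/tp1.png",pts);crop(s,345,190,385,240,12,"pics/sp1.png",pts)
# clamp
T=lambda a,b:(258+a/7-.5,198+b/7-.5)
S=lambda a,b:(205+a/8-.5,140+b/8-.5)
obs=[(t,T(630,150),(-.109,0,.150),1),(t,T(520,150),(-.068,0,.143),1),(s,S(183,45),(-.109,0,.150),1),(s,S(258,80),(-.068,0,.143),1)]
bc=[(t,T(42,60),(1,-.05)),(t,T(45,288),(1,.05)),(t,T(658,278),(0,.05)),(t,T(650,52),(0,-.05)),
    (s,S(88,302),(0,-.05)),(s,S(545,482),(1,-.05)),(s,S(640,368),(1,.05))]
# note sign of y: clamp x ~ +world y => clamp y ~ -world x
def res(p,full=False):
    x,y,th,h,off=p;c_,s_=np.cos(th),np.sin(th);R=np.array([[c_,-s_,0],[s_,c_,0],[0,0,1]])
    r=[]
    for c,uv,q,w in obs: r.append((proj(c,R@q+[x,y,0])-uv)*w)
    for c,uv,(e,yy) in bc:
        q=np.array([off+.270*e,yy,h]); r.append(proj(c,R@q+[x,y,0])-uv)
    return np.concatenate(r)
g=ray(t,T(365,160),.094)
f=least_squares(res,[g[0],g[1],np.pi/2,.018,-.135]);print(g);print(f.x);print(f.fun.reshape(-1,2).round(1).tolist())
E
```

```text
piece guess [0.52614205 0.34293259 0.046     ]
[0.52569292 0.3448388  0.27622764] 0.5073592995503421
[ 0.52568822 -0.12272697  0.094     ]
[ 0.52605081 -0.11141628  1.57704171  0.01377739 -0.14885657]
[[0.4, -0.5], [0.6, -0.1], [0.9, 0.9], [0.2, 1.0], [-0.4, 0.1], [-0.4, 0.2], [0.7, 0.5], [0.4, 0.1], [-0.2, 0.1], [-0.5, 0.0], [1.0, 0.2]]
```

Run:
```python
from fit import *
t=dict(np.load("top0.npz"));s=dict(np.load("scene0.npz"))
x,y,th=.5260,-.1114,1.577
R=np.array([[np.cos(th),-np.sin(th),0],[np.sin(th),np.cos(th),0],[0,0,1]])
q=[]
q+=[(a,b,.094) for a in(-.014,0) for b in(-.022,.022)]
q+=[(a,b,.150) for a in(-.122,-.096) for b in(-.012,.012)]
q+=[(a,b,.143) for a in(-.062,-.074) for b in(-.012,.012)]
q+=[(a,b,.054) for a in(.110,.005) for b in(-.022,.022)]
q+=[(.095,b,z) for b in(-.022,.022) for z in(.056,.092)]
P=[R@np.array(a)+[x,y,0] for a in q]
crop(t,258,198,362,246,7,"pics/tc1.png",P);crop(s,205,140,295,205,8,"pics/sc1.png",P)
a=cv2.imread("pics/tp1.png");b=cv2.imread("pics/sp1.png");im=np.zeros((600,1020,3),np.uint8);im[:a.shape[0],:540]=a;im[:600,540:]=b;cv2.imwrite("pics/p1.png",cv2.resize(im,(800,470)))
a=cv2.imread("pics/tc1.png");b=cv2.imread("pics/sc1.png");im=np.zeros((860,728,3),np.uint8);im[:336]=a;im[336:856,:720]=b;cv2.imwrite("pics/c1.png",im[:,:])
cv2.imwrite("pics/c1.png",cv2.resize(im,None,fx=.695,fy=.695))
```

```text
(no output)
```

View pics/p1.png

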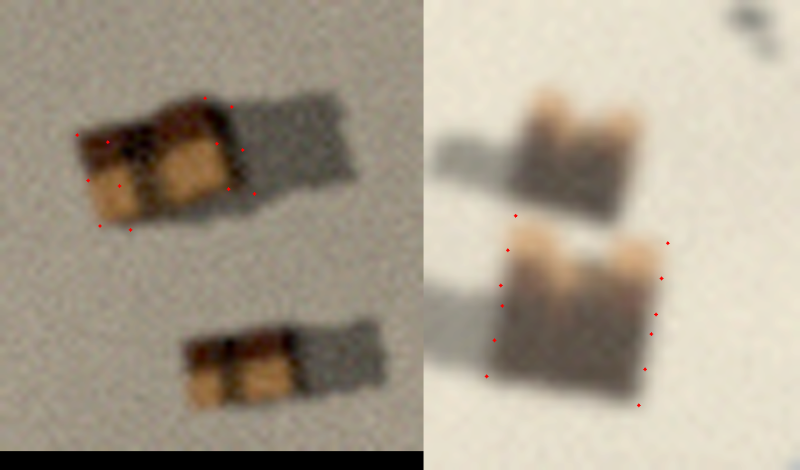

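View pics/c1.png

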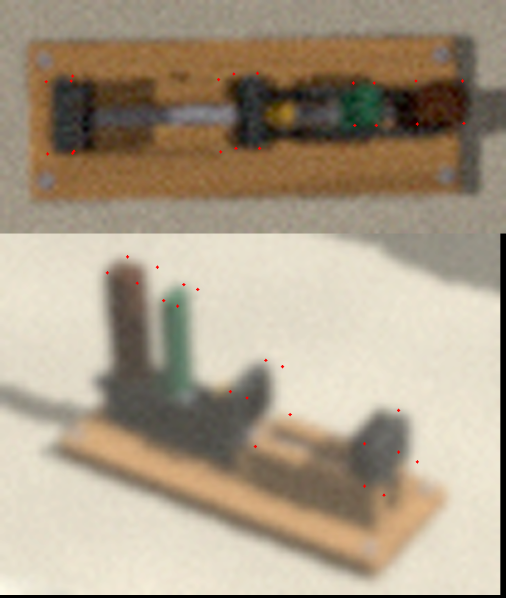

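Overlays agree with the blocks to about 1 px (≤3 mm). In the images the jaw sits at about x = 95 mm. Next is the move planner.

```bash
cat > plan.py <<'E'
from workcell import telemetry
import numpy as np,sys
from scipy.spatial.transform import Rotation as Ro
def plan(x,y,z,yaw=None):
    """shift in tool axes (cm) and twist so that tool y is along +-yaw (world rad)"""
    s=telemetry.read_state();R=Ro.from_quat(s["tcp_rot"]).as_matrix()
    d=R.T@(np.array([x,y,z])-s["tool_pos"])*100
    ty=np.arctan2(R[1,1],R[0,1]);out=[]
    if yaw is not None:
        for k in(-1,0,1,2,-2):
            dw=yaw+k*np.pi-ty
            if abs(dw)<3.3: out.append((round(-dw,3),"j6?",))
    print("t",s["time"],"pos",s["tool_pos"].round(4),"toolx",R[:,0].round(3),"tooly ang",round(ty,3),"q",s["joint_pos"].round(2),"F",s["force"].round(1),"op",round(s["opening"],3))
    print("d cm",d.round(2),"twist opts",out)
if __name__=="__main__": plan(*[float(a) for a in sys.argv[1:]])
E
python3 plan.py .526 .344 .15 1.847
```

```text
t 0.1 pos [ 0.1874 -0.5697  0.2302] toolx [-0.     0.002 -1.   ] tooly ang -1.253 q [-1.31  0.09  1.23  0.    1.82 -0.06] F [-0.5 -0.4 -0.4] op 0.998
d cm [  8.17 -76.2  -60.71] twist opts [(np.float64(0.042), 'j6?'), (np.float64(-3.1), 'j6?'), (np.float64(3.183), 'j6?')]
```

Call:
drive_tool([
  [0.2,-4.76,-3.8,0.003],
  [0.2,-4.76,-3.8,0.003],
  [0.2,-4.76,-3.8,0.003],
  [0.2,-4.76,-3.8,0.003],
  [0.2,-4.76,-3.8,0.003],
  [0.2,-4.76,-3.8,0.003],
  [0.2,-4.76,-3.8,0.003],
  [0.2,-4.76,-3.8,0.003],
  [0.2,-4.76,-3.8,0.003],
  [0.2,-4.76,-3.8,0.003],
  [0.2,-4.76,-3.8,0.003],
  [0.2,-4.76,-3.8,0.003],
  [0.2,-4.76,-3.8,0.003],
  [0.2,-4.76,-3.8,0.003],
  [0.2,-4.76,-3.8,0.003],
  [0.2,-4.76,-3.8,0.003],
], grip=8.54, squeeze=30)

```text
time: 2.1
tool_pos: [0.5546, 0.3569, 0.195]
tcp_rot: [-0.701, -0.095, 0.701, -0.089]
force: [0.6, -0.7, 1.6]
opening: 1.002
```

```bash
python3 plan.py .526 .344 .12 1.847
```

```text
t 2.1 pos [0.5546 0.3569 0.195 ] toolx [-0.002  0.009 -1.   ] tooly ang -1.309 q [0.52 0.25 1.12 0.01 1.77 1.83] F [ 0.6 -0.7  1.6] op 1.002
d cm [7.49 0.57 3.1 ] twist opts [(np.float64(-0.015), 'j6?'), (np.float64(-3.156), 'j6?'), (np.float64(3.127), 'j6?')]
```

Call:
drive_tool([
  [3.0,0.3,1.5,-0.01],
  [3.0,0.3,1.6,-0.005],
  [1.5,0,0,0],
  [0,0,0,0],
])

```text
time: 2.6
tool_pos: [0.5263, 0.3484, 0.1098]
tcp_rot: [-0.696, -0.101, 0.704, -0.097]
force: [0.0, -0.4, 0.7]
opening: 0.997
```

```bash
python3 plan.py .526 .344 .012 1.847
python3 - <<'E'
from h import *
from workcell import cams
s=cams.camera("scene");t=cams.camera("top");np.savez("s1.npz",**s);np.savez("t1.npz",**t)
crop(t,110,180,220,264,6,"pics/a.png");crop(s,325,130,405,240,5,"pics/b.png")
a=cv2.imread("pics/a.png");b=cv2.imread("pics/b.png");im=np.zeros((560,1070,3),np.uint8);im[:a.shape[0],:660]=a;im[:550,660:1060]=b;cv2.imwrite("pics/v1.png",cv2.resize(im,(800,419)))
E
```

```text
t 2.6 pos [0.5263 0.3484 0.1098] toolx [-0.011  0.004 -1.   ] tooly ang -1.289 q [0.53 0.19 1.34 0.01 1.62 1.82] F [ 0.  -0.4  0.7] op 0.997
d cm [9.78 0.48 0.06] twist opts [(np.float64(0.006), 'j6?'), (np.float64(-3.136), 'j6?'), (np.float64(3.147), 'j6?')]
```

View pics/v1.png

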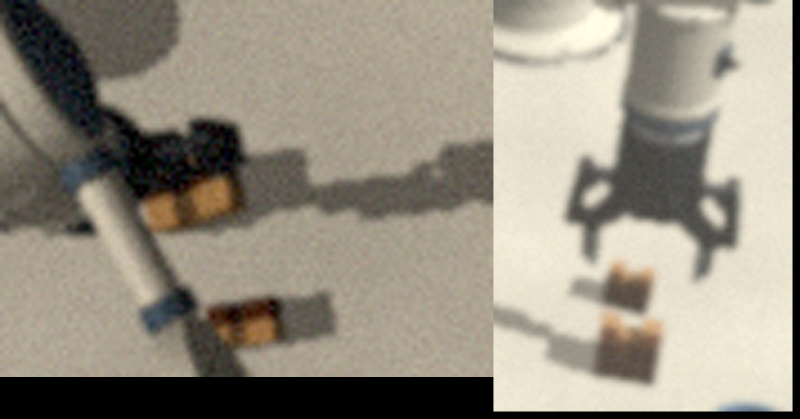

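Call:
drive_tool([
  [3.0,0.15,0.02,0.003],
  [3.0,0.15,0.02,0.003],
  [2.5,0.15,0,0],
  [1.0,0,0,0],
  [0,0,0,0],
])

```text
time: 3.32
tool_pos: [0.5345, 0.3472, 0.0268]
tcp_rot: [0.704, 0.101, -0.697, 0.091]
force: [-0.2, 0.0, 0.2]
opening: 1.0
```

```bash
python3 plan.py .526 .344 .012 1.847
```

```text
t 3.325 pos [0.5345 0.3472 0.0268] toolx [ 0.008  0.015 -1.   ] tooly ang -1.298 q [0.52 0.23 1.44 0.01 1.46 1.81] F [-0.2  0.   0.2] op 1.0
d cm [1.47 0.1  0.92] twist opts [(np.float64(-0.003), 'j6?'), (np.float64(-3.145), 'j6?'), (np.float64(3.139), 'j6?')]
```

Call:
drive_tool([
  [0.5,0.05,0.4,0],
  [0.5,0.05,0.4,0],
  [0.3,0,0.1,0],
  [0,0,0,0],
])

```text
time: 3.82
tool_pos: [0.5274, 0.3449, 0.017]
tcp_rot: [0.706, 0.102, -0.695, 0.091]
force: [-0.6, -0.2, 0.1]
opening: 0.998
```

```bash
python3 plan.py .526 .344 .012 1.847
```

```text
t 3.825 pos [0.5274 0.3449 0.017 ] toolx [ 0.014  0.018 -1.   ] tooly ang -1.298 q [0.52 0.21 1.48 0.01 1.43 1.82] F [-0.6 -0.2  0.1] op 0.998
d cm [0.5  0.05 0.17] twist opts [(np.float64(-0.003), 'j6?'), (np.float64(-3.145), 'j6?'), (np.float64(3.139), 'j6?')]
```

Call:
drive_tool([
  [0.4,0,0.15,0],
  [0,0,0,0],
  [0,0,0,0],
  [0,0,0,0],
  [0,0,0,0],
  [0,0,0,0],
], grip=4.5, squeeze=35)

```text
time: 4.58
tool_pos: [0.526, 0.3447, 0.013]
tcp_rot: [0.706, 0.102, -0.695, 0.09]
force: [-0.1, -0.7, -0.9]
opening: 0.652
```

```bash
python3 plan.py .526 .344 .012 1.847
```

```text
t 4.575 pos [0.526  0.3447 0.013 ] toolx [ 0.014  0.018 -1.   ] tooly ang -1.297 q [0.52 0.21 1.49 0.01 1.42 1.82] F [-0.1 -0.7 -0.9] op 0.652
d cm [0.1  0.07 0.02] twist opts [(np.float64(-0.003), 'j6?'), (np.float64(-3.144), 'j6?'), (np.float64(3.139), 'j6?')]
```

Call:
drive_tool([
  [-2,0,0,0],
  [-4,0,0,0],
  [-4,0,0,0],
  [-4,0,0,0],
  [-2,0,0,0],
  [0,0,0,0],
])

```text
time: 5.32
tool_pos: [0.5238, 0.3415, 0.185]
tcp_rot: [0.708, 0.103, -0.693, 0.09]
force: [-0.2, 0.7, -2.0]
opening: 0.653
```

```bash
python3 plan.py .526 -.078 .18 0.006
python3 - <<'E'
from h import *
from workcell import cams
s=cams.camera("scene")
crop(s,305,100,405,240,4,"pics/b2.png")
E
```

```text
t 5.325 pos [0.5238 0.3415 0.185 ] toolx [ 0.018  0.021 -1.   ] tooly ang -1.297 q [0.52 0.13 1.27 0.01 1.72 1.82] F [-0.2  0.7 -2. ] op 0.653
d cm [-0.36 40.45 11.1 ] twist opts [(np.float64(1.838), 'j6?'), (np.float64(-1.303), 'j6?')]
```

View pics/b2.png

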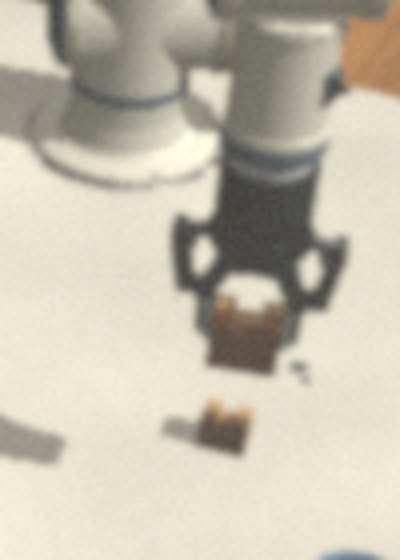

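Call:
drive_tool([
  [0,5.05,1.35,0],
  [0,5.05,1.35,0],
  [0,5.05,1.35,0],
  [0,5.05,1.35,0],
  [0,5.05,1.35,0],
  [0,5.05,1.35,0],
  [0,5.05,1.35,0],
  [0,5.05,1.35,0],
  [0,0,0,-0.18],
  [0,0,0,-0.18],
  [0,0,0,-0.18],
  [0,0,0,-0.18],
  [0,0,0,-0.18],
  [0,0,0,-0.18],
  [0,0,0,-0.18],
  [0,0,0,0],
])

```text
time: 7.38
tool_pos: [0.5179, -0.09, 0.1493]
tcp_rot: [0.5, 0.511, -0.5, 0.489]
force: [-0.3, 0.0, -0.6]
opening: 0.649
```

```bash
python3 plan.py .526 -.078 .14 0.006
```

```text
t 7.375 pos [ 0.5179 -0.09    0.1493] toolx [-0.022  0.022 -1.   ] tooly ang 0.0 q [-0.25 -0.09  1.55  0.02  1.7  -0.25] F [-0.3  0.  -0.6] op 0.649
d cm [ 0.94  0.83 -1.18] twist opts [(np.float64(3.136), 'j6?'), (np.float64(-0.006), 'j6?'), (np.float64(-3.147), 'j6?')]
```

Call:
drive_tool([
  [0.5,0.45,-0.6,-0.006],
  [0.4,0.4,-0.6,0],
  [0,0,0,0],
  [0,0,0,0],
])

```text
time: 7.88
tool_pos: [0.5261, -0.0764, 0.1379]
tcp_rot: [0.5, 0.512, -0.5, 0.488]
force: [-0.0, 0.2, -1.7]
opening: 0.651
```

```bash
python3 plan.py .526 -.078 .068 0.006
python3 - <<'E'
from h import *
from workcell import cams
s=cams.camera("scene");t=cams.camera("top");np.savez("s2.npz",**s);np.savez("t2.npz",**t)
crop(t,230,170,362,266,6,"pics/a.png");crop(s,205,80,305,210,6,"pics/b.png")
E
```

```text
t 7.875 pos [ 0.5261 -0.0764  0.1379] toolx [-0.025  0.023 -0.999] tooly ang -0.0 q [-0.22 -0.07  1.55  0.02  1.68 -0.22] F [-0.   0.2 -1.7] op 0.651
d cm [6.99 0.16 0.32] twist opts [(np.float64(3.135), 'j6?'), (np.float64(-0.006), 'j6?'), (np.float64(-3.148), 'j6?')]
```

View pics/a.png

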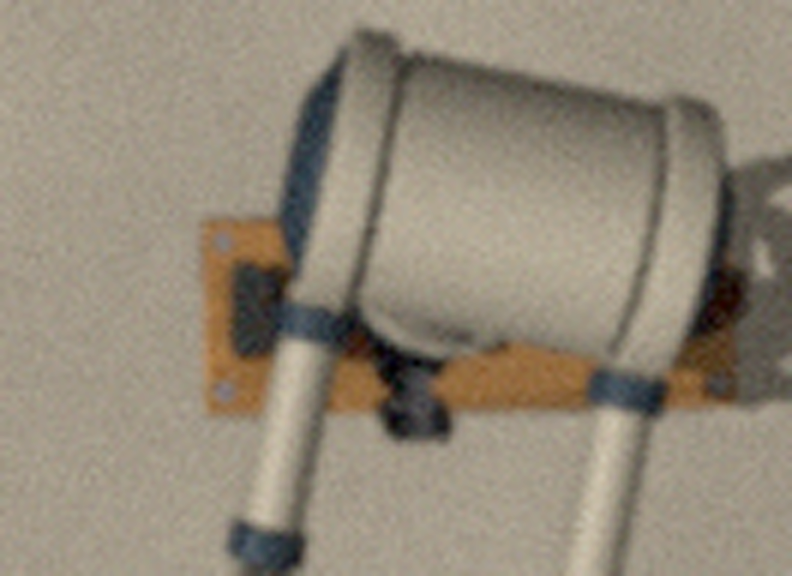

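View pics/b.png

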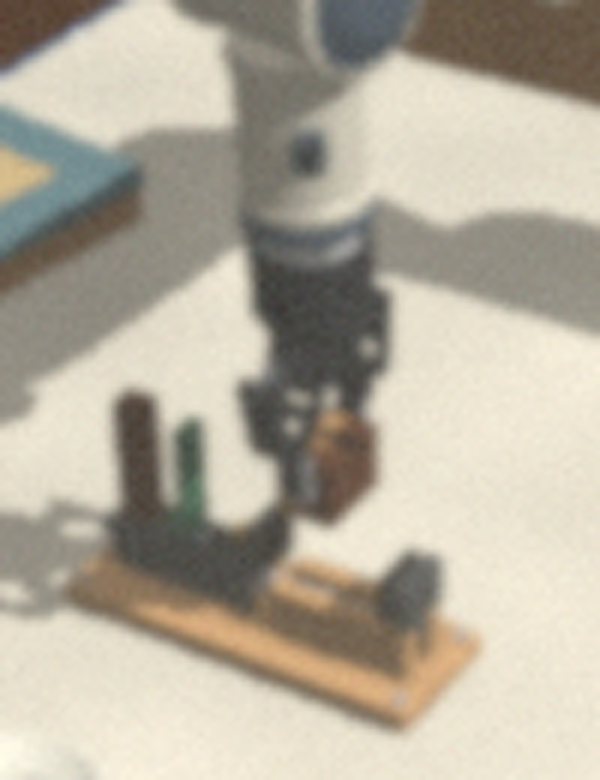

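Call:
drive_tool([
  [1,0.1,0.15,-0.006],
  [1,0.05,0.1,0],
  [0.7,0,0,0],
  [0,0,0,0],
])

```text
time: 8.48
tool_pos: [0.5266, -0.0789, 0.1086]
tcp_rot: [0.498, 0.513, -0.499, 0.489]
force: [-0.7, -0.6, -0.6]
opening: 0.649
```

```bash
python3 plan.py .526 -.078 .068 0.006
```

```text
t 8.475 pos [ 0.5266 -0.0789  0.1086] toolx [-0.025  0.023 -0.999] tooly ang 0.005 q [-0.22 -0.05  1.59  0.02  1.63 -0.23] F [-0.7 -0.6 -0.6] op 0.649
d cm [4.06 0.04 0.  ] twist opts [(np.float64(3.141), 'j6?'), (np.float64(-0.001), 'j6?'), (np.float64(-3.142), 'j6?')]
```

Call:
drive_tool([
  [0.8,0.02,0,0],
  [0.8,0,0,0],
  [0.8,0,0,0],
  [0.6,0,0,0],
  [0,0,0,0],
])

```text
time: 9.1
tool_pos: [0.526, -0.0781, 0.0764]
tcp_rot: [0.498, 0.513, -0.499, 0.489]
force: [-0.7, -0.3, -0.3]
opening: 0.655
```

```bash
python3 plan.py .526 -.078 .068 0.006;python3 - <<'E'
from h import *
from workcell import cams
s=cams.camera("scene");np.savez("s3.npz",**s)
crop(s,205,120,295,210,6,"pics/b3.png")
E
```

```text
t 9.1 pos [ 0.526  -0.0781  0.0764] toolx [-0.025  0.023 -0.999] tooly ang 0.005 q [-0.22 -0.04  1.64  0.02  1.57 -0.23] F [-0.7 -0.3 -0.3] op 0.655
d cm [0.84 0.02 0.01] twist opts [(np.float64(3.141), 'j6?'), (np.float64(-0.001), 'j6?'), (np.float64(-3.142), 'j6?')]
```

View pics/b3.png

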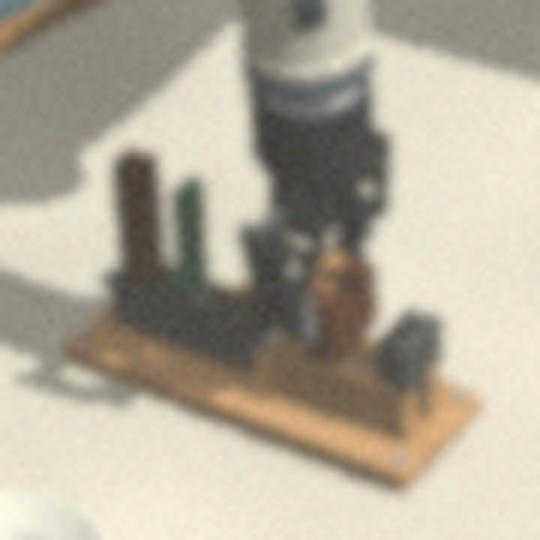

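Call:
drive_tool([
  [0.4,0,0,0],
  [0.2,0,0,0],
  [0.1,0,0,0],
  [0,0,0,0],
])

```text
time: 9.65
tool_pos: [0.5265, -0.0781, 0.0702]
tcp_rot: [0.499, 0.513, -0.499, 0.49]
force: [-0.7, -0.0, -0.5]
opening: 0.655
```

Call:
drive_tool([
  [0.25,0,0,0],
  [0.1,0,0,0],
  [0,0,0,0],
])

```text
time: 10.02
tool_pos: [0.5266, -0.0781, 0.0672]
tcp_rot: [0.499, 0.512, -0.499, 0.49]
force: [-0.7, -0.2, -1.4]
opening: 0.652
```

Call:
drive_tool([
  [0.15,0,0,0],
  [0,0,0,0],
])

```text
time: 10.28
tool_pos: [0.5268, -0.078, 0.0674]
tcp_rot: [0.499, 0.512, -0.498, 0.49]
force: [-0.0, -0.9, -0.5]
opening: 0.65
```

Call:
drive_tool([
  [0.3,0,0,0],
  [0,0,0,0],
])

```text
time: 10.52
tool_pos: [0.5273, -0.0781, 0.0675]
tcp_rot: [0.499, 0.511, -0.498, 0.491]
force: [0.1, -0.7, -0.6]
opening: 0.652
```

Call:
drive_tool([
  [0,0,0,0],
  [0,0,0,0],
  [0,0,0,0],
  [0,0,0,0],
], grip=8.54)

```text
time: 11.02
tool_pos: [0.5272, -0.078, 0.0663]
tcp_rot: [0.499, 0.512, -0.498, 0.491]
force: [0.1, -1.4, -0.2]
opening: 0.995
```

Call:
drive_tool([
  [-2,0,0,0],
  [-3,0,0,0],
  [-4,0,0,0],
  [-4,0,0,0],
  [0,0,0,0],
])

```text
time: 11.65
tool_pos: [0.53, -0.0811, 0.2062]
tcp_rot: [0.5, 0.51, -0.497, 0.492]
force: [1.4, -0.2, 0.5]
opening: 1.006
```

```bash
python3 plan.py .5266 -.2114 .21 1.577;python3 - <<'E'
from h import *
from workcell import cams
s=cams.camera("scene");np.savez("s4.npz",**s)
crop(s,205,120,295,210,6,"pics/b4.png")
E
```

```text
t 11.65 pos [ 0.53   -0.0811  0.2062] toolx [-0.016  0.021 -1.   ] tooly ang 0.005 q [-0.23 -0.07  1.43  0.02  1.79 -0.23] F [ 1.4 -0.2  0.5] op 1.006
d cm [-0.65 -0.41 13.01] twist opts [(np.float64(1.57), 'j6?'), (np.float64(-1.572), 'j6?')]
```

View pics/b4.png

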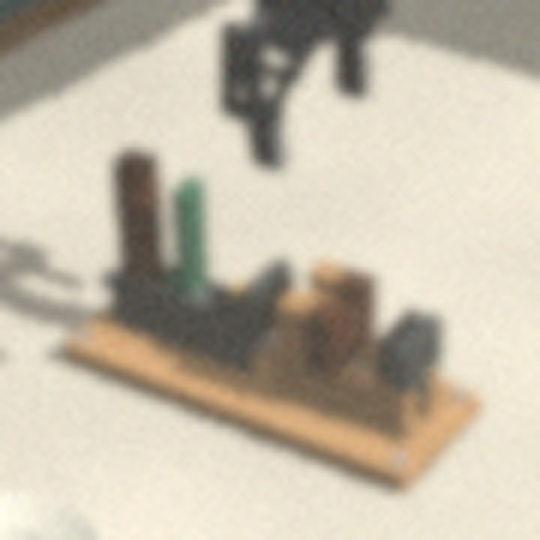

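Call:
drive_tool([
  [-0.5,-0.15,4.4,0],
  [-0.3,-0.1,4.4,0],
  [0,-0.1,4.3,0],
  [0,0,0,0.18],
  [0,0,0,0.18],
  [0,0,0,0.18],
  [0,0,0,0.18],
  [0,0,0,0.18],
  [0,0,0,0.18],
  [0,0,0,0.18],
  [0,0,0,0.18],
  [0,0,0,0.13],
  [0,0,0,0],
])

```text
time: 13.32
tool_pos: [0.5212, -0.214, 0.1966]
tcp_rot: [-0.692, 0.004, 0.721, 0.027]
force: [-0.2, 0.6, 0.1]
opening: 1.0
```

```bash
python3 plan.py .5266 -.2094 .185 1.577;python3 - <<'E'
from h import *
from workcell import cams
s=cams.camera("scene");np.savez("s5.npz",**s);t=cams.camera("top");np.savez("t5.npz",**t)
crop(s,205,100,295,205,6,"pics/b5.png");crop(t,250,180,362,260,6,"pics/a5.png")
a=cv2.imread("pics/a5.png");b=cv2.imread("pics/b5.png");im=np.zeros((640,1220,3),np.uint8);im[:a.shape[0],:a.shape[1]]=a;im[:b.shape[0],680:680+b.shape[1]]=b;cv2.imwrite("pics/v5.png",cv2.resize(im,(800,420),interpolation=cv2.INTER_AREA))
E
```

```text
t 13.325 pos [ 0.5212 -0.214   0.1966] toolx [-0.04   0.032 -0.999] tooly ang -1.615 q [-0.46  0.03  1.35  0.01  1.81  1.16] F [-0.2  0.6  0.1] op 1.0
d cm [ 1.15 -0.44 -0.57] twist opts [(np.float64(-0.051), 'j6?'), (np.float64(-3.192), 'j6?'), (np.float64(3.091), 'j6?')]
```

View pics/v5.png

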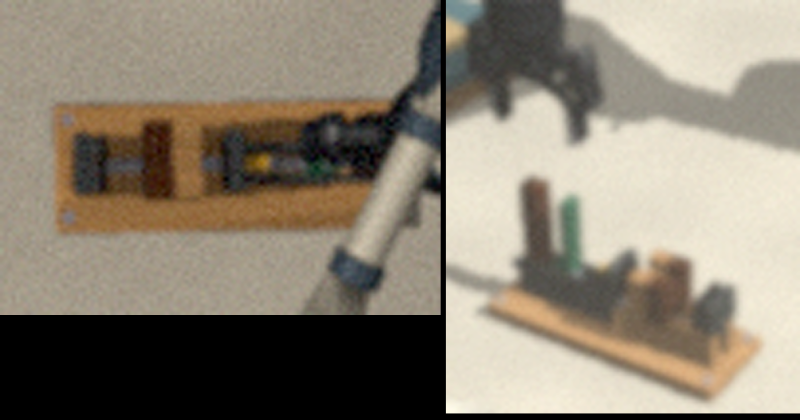

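Call:
drive_tool([
  [0.3,-0.25,-0.3,-0.03],
  [0.3,-0.2,-0.3,-0.02],
  [0,0,0,0],
  [0,0,0,0],
])

```text
time: 13.92
tool_pos: [0.5275, -0.2089, 0.1897]
tcp_rot: [-0.693, -0.017, 0.721, 0.006]
force: [-0.2, -0.4, 0.0]
opening: 0.997
```

```bash
python3 plan.py .5266 -.2084 .165 1.577;python3 - <<'E'
from h import *
from workcell import cams
s=cams.camera("scene")
crop(s,195,70,275,190,6,"pics/b6.png")
E
```

```text
t 13.925 pos [ 0.5275 -0.2089  0.1897] toolx [-0.041  0.033 -0.999] tooly ang -1.556 q [-0.44  0.04  1.35  0.01  1.79  1.11] F [-0.2 -0.4  0. ] op 0.997
d cm [ 2.47  0.03 -0.01] twist opts [(np.float64(0.008), 'j6?'), (np.float64(-3.133), 'j6?'), (np.float64(3.15), 'j6?')]
```

View pics/b6.png

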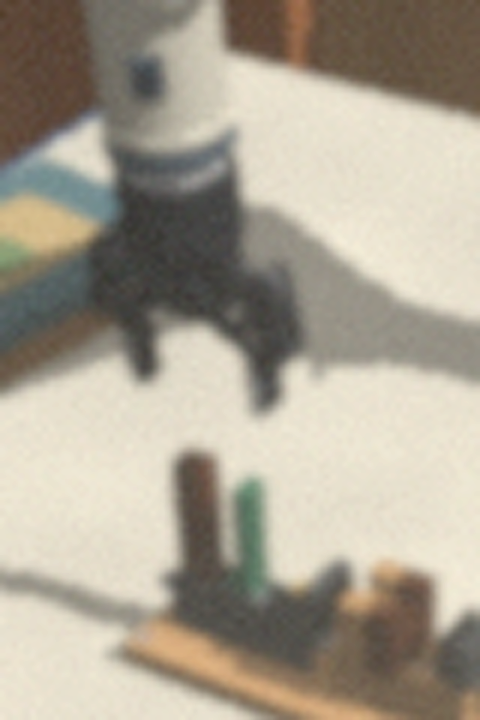

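Run:
```python
from h import *
from workcell import cams,telemetry
from scipy.spatial.transform import Rotation as Ro
s=cams.camera("scene");st=telemetry.read_state();R=Ro.from_quat(st["tcp_rot"]).as_matrix()
P=[st["tool_pos"]+R@np.array([-.013,sg*.0427,w]) for sg in(-1,1) for w in(-.011,.011)]
x,y,th=.5260,-.1114,1.577
Q=np.array([[np.cos(th),-np.sin(th),0],[np.sin(th),np.cos(th),0],[0,0,1]])
q=[(a,b,.150) for a in(-.122,-.096) for b in(-.012,.012)]+[(a,b,.143) for a in(-.062,-.074) for b in(-.012,.012)]
P+=[Q@np.array(a)+[x,y,0] for a in q]
crop(s,200,100,275,175,8,"pics/b7.png",P)
print([p.round(4) for p in P[:4]])
```

```text
[array([ 0.5383, -0.1665,  0.2037]), array([ 0.5164, -0.1669,  0.2046]), array([ 0.5396, -0.2519,  0.2009]), array([ 0.5176, -0.2522,  0.2017])]
```

View pics/b7.png

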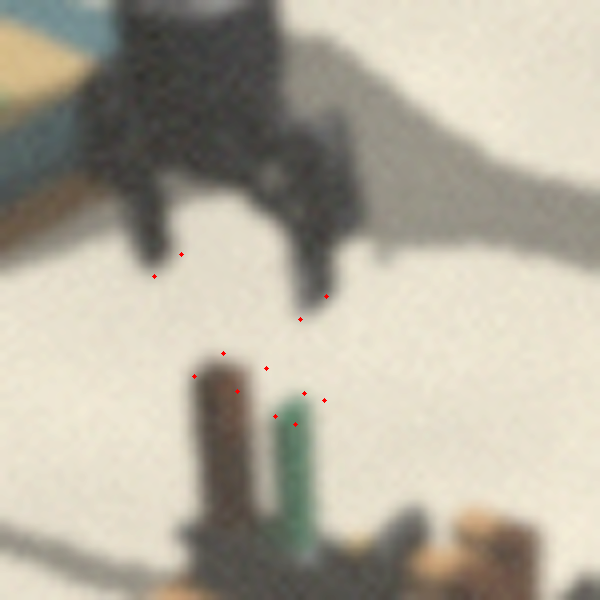

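Call:
drive_tool([
  [1.3,0,0,0.005],
  [1.2,0,0,0],
  [0,0,0,0],
])

```text
time: 14.4
tool_pos: [0.526, -0.2081, 0.1624]
tcp_rot: [-0.692, -0.015, 0.721, 0.008]
force: [0.7, -0.3, -0.6]
opening: 0.996
```

```bash
python3 plan.py .5266 -.2084 .10 1.577
```

```text
t 14.4 pos [ 0.526  -0.2081  0.1624] toolx [-0.041  0.033 -0.999] tooly ang -1.562 q [-0.44  0.04  1.4   0.01  1.75  1.12] F [ 0.7 -0.3 -0.6] op 0.996
d cm [ 6.23  0.24 -0.31] twist opts [(np.float64(0.003), 'j6?'), (np.float64(-3.139), 'j6?'), (np.float64(3.144), 'j6?')]
```

Call:
drive_tool([
  [1.3,0.05,-0.08,0.003],
  [1.3,0.05,-0.08,0],
  [1.3,0.05,-0.06,0],
  [0,0,0,0],
])

```text
time: 14.9
tool_pos: [0.5262, -0.2081, 0.1197]
tcp_rot: [-0.692, -0.014, 0.722, 0.01]
force: [-0.9, -0.2, -0.2]
opening: 1.0
```

```bash
python3 plan.py .5266 -.2084 .10 1.577
```

```text
t 14.9 pos [ 0.5262 -0.2081  0.1197] toolx [-0.043  0.034 -0.999] tooly ang -1.565 q [-0.44  0.05  1.47  0.01  1.67  1.12] F [-0.9 -0.2 -0.2] op 1.0
d cm [ 1.96  0.1  -0.12] twist opts [(np.float64(-0.001), 'j6?'), (np.float64(-3.142), 'j6?'), (np.float64(3.141), 'j6?')]
```

Call:
drive_tool([
  [1.0,0.05,-0.08,0],
  [0.8,0.25,-0.05,0],
  [0,0.1,0,0],
  [0,0,0,0],
])

```text
time: 15.4
tool_pos: [0.5272, -0.212, 0.101]
tcp_rot: [-0.692, -0.014, 0.722, 0.01]
force: [0.5, 0.0, 0.9]
opening: 0.998
```

```bash
python3 plan.py .5266 -.2114 .10 1.577;python3 - <<'E'
from h import *
from workcell import cams
s=cams.camera("scene")
crop(s,195,100,295,205,6,"pics/b8.png")
E
```

```text
t 15.4 pos [ 0.5272 -0.212   0.101 ] toolx [-0.042  0.033 -0.999] tooly ang -1.565 q [-0.45  0.07  1.49  0.01  1.64  1.12] F [0.5 0.  0.9] op 0.998
d cm [ 0.1  -0.06  0.06] twist opts [(np.float64(-0.001), 'j6?'), (np.float64(-3.142), 'j6?'), (np.float64(3.141), 'j6?')]
```

View pics/b8.png

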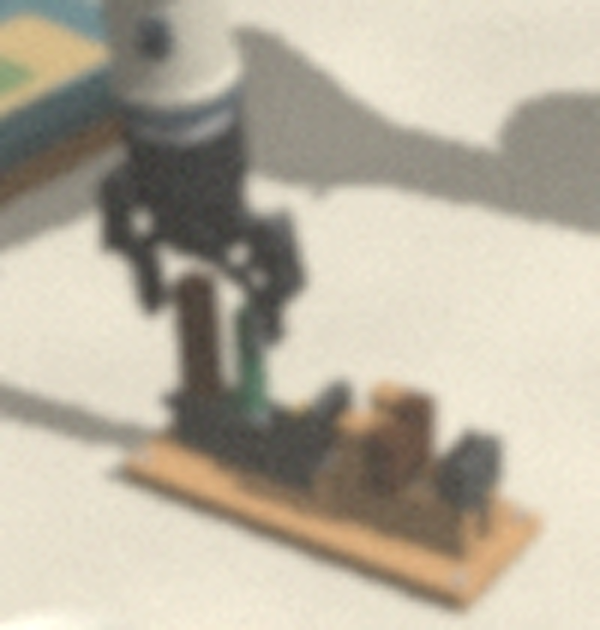

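Call:
drive_tool([
  [0,0,0,0],
  [0,0,0,0],
  [0,0,0,0],
  [0,0,0,0],
  [0,0,0,0],
  [0,0,0,0],
  [0,0,0,0],
  [0,0,0,0],
], grip=4.2, squeeze=22)

```text
time: 16.45
tool_pos: [0.5282, -0.2152, 0.1051]
tcp_rot: [-0.694, -0.011, 0.72, 0.007]
force: [0.9, -0.9, -1.1]
opening: 0.503
```

```bash
python3 plan.py .5266 -.2114 .10 1.577;python3 - <<'E'
from h import *
from workcell import cams
s=cams.camera("scene")
crop(s,195,100,295,205,6,"pics/b9.png")
E
```

```text
t 16.45 pos [ 0.5282 -0.2152  0.1051] toolx [-0.037  0.025 -0.999] tooly ang -1.566 q [-0.45  0.06  1.48  0.01  1.64  1.12] F [ 0.9 -0.9 -1.1] op 0.503
d cm [ 0.52 -0.37  0.14] twist opts [(np.float64(-0.001), 'j6?'), (np.float64(-3.143), 'j6?'), (np.float64(3.14), 'j6?')]
```

View pics/b9.png

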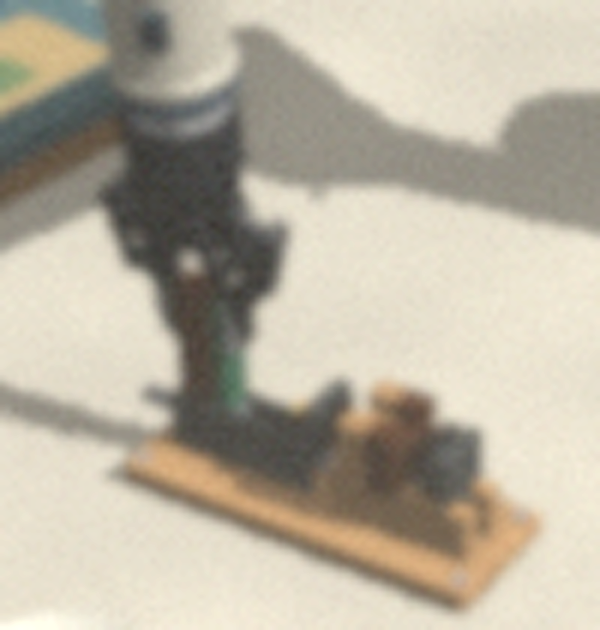

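Call:
drive_tool([
  [0,0,0,0],
  [0,0,0,0],
  [0.3,0,0,0],
  [0,0,0,0],
], grip=8.54)

```text
time: 17.0
tool_pos: [0.5282, -0.2141, 0.102]
tcp_rot: [-0.694, -0.011, 0.72, 0.007]
force: [0.1, 0.0, 0.6]
opening: 1.002
```

```bash
python3 plan.py .5266 -.2150 .10 1.577
```

```text
t 17.0 pos [ 0.5282 -0.2141  0.102 ] toolx [-0.037  0.027 -0.999] tooly ang -1.565 q [-0.45  0.06  1.49  0.01  1.63  1.12] F [0.1 0.  0.6] op 1.002
d cm [0.2  0.09 0.16] twist opts [(np.float64(-0.001), 'j6?'), (np.float64(-3.142), 'j6?'), (np.float64(3.141), 'j6?')]
```

Call:
drive_tool([
  [0,0,0,0],
  [0,0,0,0],
  [0,0,0,0],
  [0,0,0,0],
  [0,0,0,0],
  [0,0,0,0],
  [0,0,0,0],
], grip=4.2, squeeze=22)

```text
time: 17.88
tool_pos: [0.5293, -0.2152, 0.1057]
tcp_rot: [-0.696, -0.01, 0.718, 0.006]
force: [0.2, -1.5, -0.8]
opening: 0.506
```

```bash
python3 plan.py .5266 -.2150 .10 1.577;python3 - <<'E'
from h import *
from workcell import cams
s=cams.camera("scene")
crop(s,195,100,295,205,6,"pics/b10.png")
E
```

```text
t 17.875 pos [ 0.5293 -0.2152  0.1057] toolx [-0.032  0.023 -0.999] tooly ang -1.565 q [-0.45  0.06  1.48  0.01  1.63  1.12] F [ 0.2 -1.5 -0.8] op 0.506
d cm [ 0.58 -0.01  0.25] twist opts [(np.float64(-0.001), 'j6?'), (np.float64(-3.142), 'j6?'), (np.float64(3.141), 'j6?')]
```

View pics/b10.png

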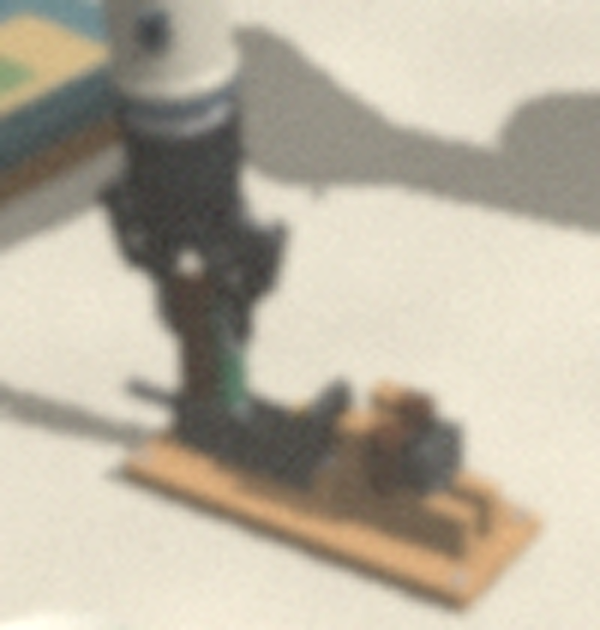

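Call:
drive_tool([
  [0,0,0,0],
  [0,0,0,0],
  [0.4,-0.05,0.2,0],
  [0,0,0,0],
], grip=8.54)

```text
time: 18.42
tool_pos: [0.5269, -0.2136, 0.101]
tcp_rot: [-0.695, -0.011, 0.719, 0.007]
force: [0.1, 0.6, -0.5]
opening: 1.0
```

Call:
drive_tool([
  [0,0,0,0],
  [0,0,0,0],
  [0,0,0,0],
  [0,0,0,0],
  [0,0,0,0],
  [0,0,0,0],
  [0,0,0,0],
], grip=4.2, squeeze=22)

```text
time: 19.3
tool_pos: [0.5277, -0.2153, 0.1046]
tcp_rot: [-0.697, -0.009, 0.717, 0.005]
force: [0.1, -1.1, -0.7]
opening: 0.504
```

```bash
python3 plan.py .5266 -.2150 .10 1.577;python3 - <<'E'
from h import *
from workcell import cams
s=cams.camera("scene")
crop(s,195,100,295,205,6,"pics/b11.png")
E
```

```text
t 19.3 pos [ 0.5277 -0.2153  0.1046] toolx [-0.029  0.02  -0.999] tooly ang -1.565 q [-0.45  0.05  1.49  0.01  1.63  1.11] F [ 0.1 -1.1 -0.7] op 0.504
d cm [ 0.46 -0.02  0.1 ] twist opts [(np.float64(-0.0), 'j6?'), (np.float64(-3.142), 'j6?'), (np.float64(3.141), 'j6?')]
```

View pics/b11.png

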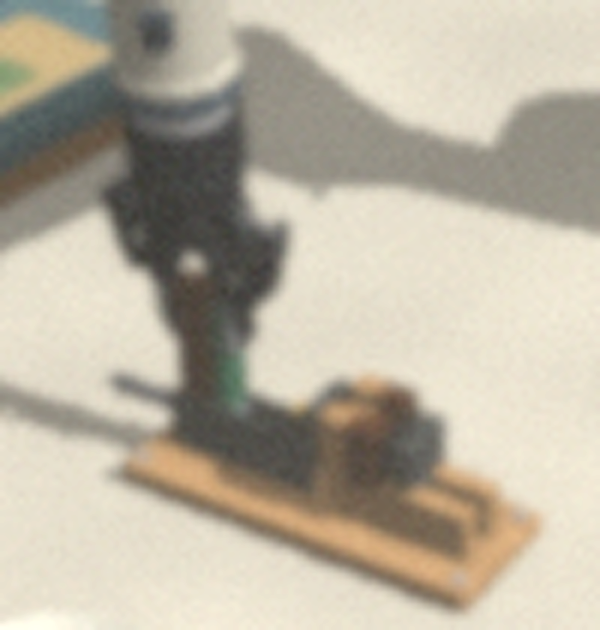

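Call:
drive_tool([
  [0,0,0,0],
  [0,0,0,0],
  [0.4,-0.05,0.1,0],
  [0,0,0,0],
], grip=8.54)

```text
time: 19.85
tool_pos: [0.5264, -0.2138, 0.1]
tcp_rot: [-0.697, -0.01, 0.717, 0.005]
force: [0.1, 0.1, -0.2]
opening: 1.0
```

Call:
drive_tool([
  [0,0,0,0],
  [0,0,0,0],
  [0,0,0,0],
], grip=6.0, squeeze=22)

```text
time: 20.23
tool_pos: [0.5269, -0.2092, 0.1016]
tcp_rot: [-0.697, -0.014, 0.717, 0.007]
force: [-0.4, 2.4, -1.9]
opening: 0.704
```

Call:
drive_tool([
  [0,0,0,0],
  [0,0,0,0],
], grip=5.3)

```text
time: 20.48
tool_pos: [0.527, -0.2103, 0.1025]
tcp_rot: [-0.697, -0.013, 0.717, 0.006]
force: [0.0, 2.5, -0.4]
opening: 0.625
```

Call:
drive_tool([
  [0,0,0,0],
  [0,0,0,0],
  [0,0,0,0],
  [0,0,0,0],
], grip=4.2)

```text
time: 20.98
tool_pos: [0.5271, -0.211, 0.1028]
tcp_rot: [-0.697, -0.013, 0.717, 0.006]
force: [-0.5, -1.2, 2.7]
opening: 0.605
```

```bash
python3 plan.py .5266 -.2150 .10 1.577;python3 - <<'E'
from h import *
from workcell import cams
s=cams.camera("scene")
crop(s,195,100,295,205,6,"pics/b12.png")
E
```

```text
t 20.975 pos [ 0.5271 -0.211   0.1028] toolx [-0.027  0.027 -0.999] tooly ang -1.562 q [-0.45  0.05  1.5   0.01  1.63  1.11] F [-0.5 -1.2  2.7] op 0.605
d cm [0.27 0.41 0.04] twist opts [(np.float64(0.002), 'j6?'), (np.float64(-3.139), 'j6?'), (np.float64(3.144), 'j6?')]
```

View pics/b12.png

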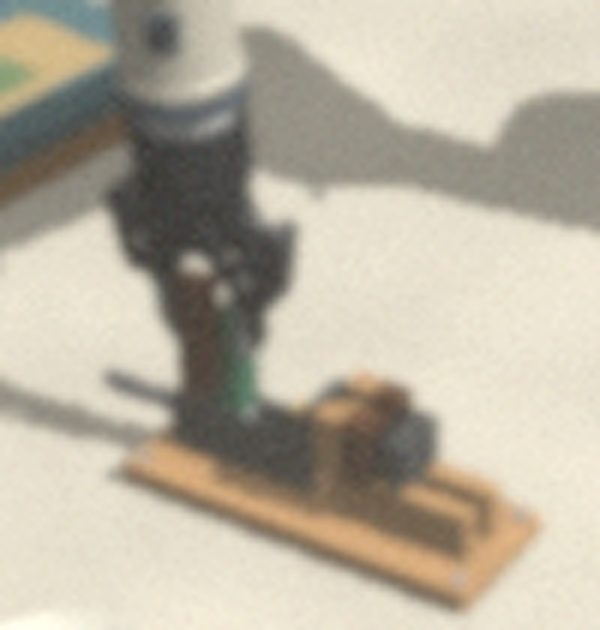

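Call:
drive_tool([
  [0,0,0,0],
  [0,0,0,0],
  [0,0,0,0],
  [0,0,0,0],
], squeeze=25)

```text
time: 21.52
tool_pos: [0.5271, -0.2112, 0.1029]
tcp_rot: [-0.697, -0.012, 0.717, 0.006]
force: [-1.6, -1.5, 2.7]
opening: 0.594
```

Call:
drive_tool([
  [0,0,0,0],
  [0,0,0,0],
  [0,0,0,0],
])

```text
time: 21.9
tool_pos: [0.5271, -0.2112, 0.1029]
tcp_rot: [-0.697, -0.012, 0.717, 0.006]
force: [-0.6, -0.3, 2.1]
opening: 0.598
```

Call:
drive_tool([
  [0,0,0,0],
  [0,0,0,0],
  [0,0,0,0],
  [0,0,0,0],
], grip=8.54)

```text
time: 22.4
tool_pos: [0.5269, -0.2104, 0.1015]
tcp_rot: [-0.697, -0.013, 0.717, 0.007]
force: [-0.2, -0.2, 0.4]
opening: 0.997
```

```bash
python3 plan.py .527 -.2112 .20 1.577
```

```text
t 22.4 pos [ 0.5269 -0.2104  0.1015] toolx [-0.029  0.028 -0.999] tooly ang -1.562 q [-0.45  0.05  1.5   0.01  1.63  1.11] F [-0.2 -0.2  0.4] op 0.997
d cm [-9.85 -0.2   0.27] twist opts [(np.float64(0.003), 'j6?'), (np.float64(-3.139), 'j6?'), (np.float64(3.144), 'j6?')]
```

Call:
drive_tool([
  [-1.5,-0.03,0.04,0],
  [-1.5,-0.03,0.04,0],
  [-2,-0.04,0.05,0],
  [-2,-0.04,0.05,0],
  [-3,0,0,0],
  [-4,0,0,0],
  [0,0,-3,0],
  [0,4,-5,0],
  [0,5,-5,0],
  [0,5,0,0],
  [0,5,0,0],
  [0,0,0,0],
])

```text
time: 23.9
tool_pos: [0.6576, -0.3991, 0.2548]
tcp_rot: [-0.702, -0.012, 0.712, 0.004]
force: [-0.2, 1.3, -0.8]
opening: 1.001
```

```bash
python3 plan.py .527 -.2112 .20 1.577;python3 - <<'E'
from h import *
from workcell import cams
s=cams.camera("scene");t=cams.camera("top")
for n,c in(("s9",s),("t9",t)): np.savez(n+".npz",**c)
crop(s,205,130,295,205,6,"pics/b13.png");crop(t,258,190,362,250,6,"pics/a13.png")
a=cv2.imread("pics/a13.png");b=cv2.imread("pics/b13.png");im=np.zeros((820,640,3),np.uint8);im[:a.shape[0],:a.shape[1]]=a;im[365:365+b.shape[0],:b.shape[1]]=b;cv2.imwrite("pics/v13.png",cv2.resize(im,None,fx=.73,fy=.73,interpolation=cv2.INTER_AREA))
cv2.imwrite("pics/t13.png",cv2.resize(t["img"][:,:,::-1],(800,600)))
E
```

```text
t 23.9 pos [ 0.6576 -0.3991  0.2548] toolx [-0.014  0.022 -1.   ] tooly ang -1.559 q [-0.59  0.66  0.49  0.01  2.02  0.97] F [-0.2  1.3 -0.8] op 1.001
d cm [  6.07 -18.81  12.76] twist opts [(np.float64(0.005), 'j6?'), (np.float64(-3.136), 'j6?'), (np.float64(3.147), 'j6?')]
```

View pics/v13.png

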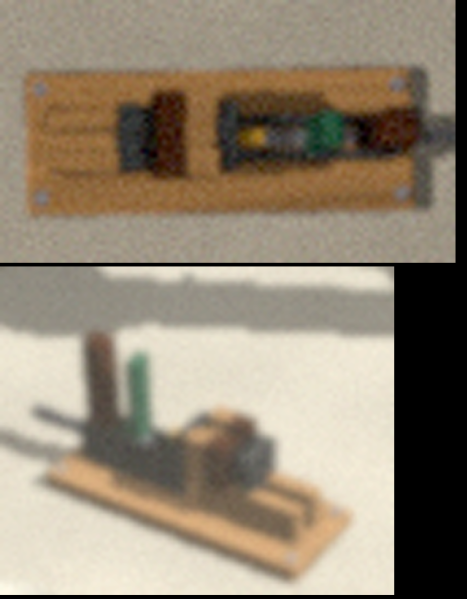

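View pics/t13.png

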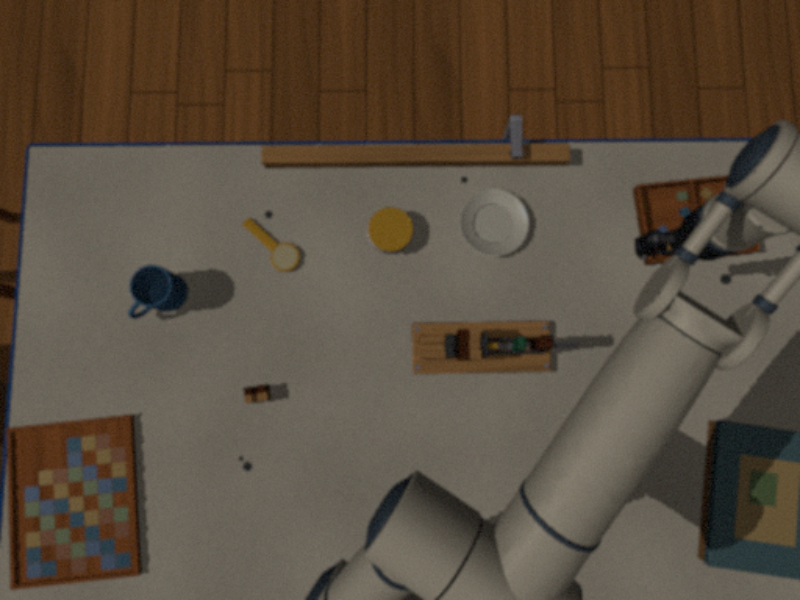

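```bash
python3 -c "
from workcell import close_job
print(close_job())"
```

```text
the job is handed in; nothing more can be done
None
```

The larger glued piece is standing on the clamp bed, gripped between the jaws, and the job is handed in at about 24 s.

- **Placing:** I set the piece down with its light half towards the fixed jaw and its glue line square across the bar, then let go of it.
- **Clamping:** I gave three full trigger squeezes at 22 N. On the fourth the fingers stalled at about 51 mm, before the trigger's end stop at 43.5 mm. I raised that squeeze to 25 N, which by the clamp's rule is about 11 N on the piece, then released the trigger and moved the arm away.

**Last checks:**
- The final pictures show the piece held squarely between both jaws with the trigger released, and nothing I could see on the table had moved.
- The arm covered the glue jar in the last top view. I did not confirm it visually, but the tool passed at least 15 cm above its top.
- There is no sensor for the grip on the piece. The 11 N comes from the commanded squeeze. When I raised the squeeze from 22 to 25 N the fingers closed about 0.6 mm. That is slightly more than the 0.4 mm expected, and the opening reading is noisy by about 0.3 mm.
- The first picture fit put the clamp about 3 mm off from where the fingers later centred on the trigger and handle. I used the fingers' position for the squeezing. The tool also leaned by up to 3°, which caused no trouble.

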